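# Sift the steel baking beads out from the ceramic ones

## Task

Take the sieve by its handle and, leaving it on the tub's rails, shake it side to side so that it knocks lightly on the red stop and then on the black stop, at least three times over and until all the small steel beads have dropped into the tub; each knock should press the sprung plunger in a few millimetres but never ram it to its hard end. Only then lift the sieve, with the large ceramic balls still in it, and set it down without dropping it, flat on the middle of the wooden board, and let go. Leave the bowl, the mug and the spoon alone.

Things in the scene. Friction and masses are not known exactly. Their poses are not given: they have to be found in the camera images.
- sieve: White loose sieve tray, 104 (x) x 154 (y) x 40 high, 0.35 kg. Origin: centre of underside, z up. Its 4 mm floor has four open slots 18 wide along x, centred at y = -55, -23, 23, 55 mm. Side flanges ride on the rims of the tub's long walls: it starts so, about half way along, origin 54 above the tub's, and slides along the tub's y (4 mm play in x). Its end walls at y = +-77 mm meet the stops.
- sieve_handle (a point): Centre of the sieve's wooden bridge handle: a level bar 116 long along the sieve's x, 14 wide (its y), 18 high, this point 85 mm above the sieve's underside. Gripped from above, fingers closing along the sieve's y; beneath the bar 36 mm are free above the tray's walls.
- tub: Yellow fixed catch tub, open on top, 128 (x) x 270 (y) x 80 high, walls 8, floor 5 thick. Origin: centre of its underside; its long walls (the rails of the sieve) run along its y. Small beads that fall through the sieve land in it.
- red_stop: Grey housing on the tub's +y end wall; a sprung plunger with red ball head (20 across), 6 above the rim, points along the tub's -y at the sieve. Origin: bottom of the housing's inner face, at rim height, 127 from the tub's middle. The head reaches 14 to 38 mm from this face, set differently each time and not measured. Spring 0.45 N per mm; after 14 mm (6 N) it bottoms hard and the force shoots up.
- black_stop: The same on the tub's -y end wall, with a black ball head pointing along the tub's +y; its projection (14 to 38 mm) is set independently of the red one. The same spring.
- board: Dark wooden board, fixed, 200 x 200 x 14 thick, lying on the table. Origin: centre of its underside, so its top is 14 above the origin.
- bowl_mid (a point): Bystander: clear glass bowl, 140 across the rim, 85 high, point half-way up its axis.
- mug_mid (a point): Bystander: blue mug, 80 across, 90 high, point half-way up its axis.
- ladle_grip (a point): Bystander: spoon lying on the table, point in its handle.
- bead0_center (a point): Centre of small dark steel bead 1 of 6, 14 mm across, 11 g, starting on the sieve's solid floor. Beads stay put under slow motion and begin to roll only when the sieve accelerates beyond about 2 to 3 m/s2 (brisk short strokes).
- bead1_center (a point): Centre of small steel bead 2, 14 mm across, like the first.
- bead2_center (a point): Centre of small steel bead 3, 14 mm across, like the first.
- bead3_center (a point): Centre of small steel bead 4, 14 mm across, like the first.
- bead4_center (a point): Centre of small steel bead 5, 14 mm across, like the first.
- bead5_center (a point): Centre of small steel bead 6, 14 mm across, like the first.
- ball0_center (a point): Centre of large terracotta-coloured ceramic baking ball 1 of 3, 30 mm across, 34 g, too big for the slots; starts in the sieve, sunk a little into a slot.
- ball1_center (a point): Centre of large terracotta-coloured ceramic baking ball 2 of 3, 30 mm across, 34 g, too big for the slots; starts in the sieve, sunk a little into a slot.
- ball2_center (a point): Centre of large terracotta-coloured ceramic baking ball 3 of 3, 30 mm across, 34 g, too big for the slots; starts in the sieve, sunk a little into a slot.
There are look-alikes about, which are no part of the job. Leave any green look-alike of the sieve alone.

How it is judged (in metres and radians):
On the way, in this order (a step that is already met when the one before it is completed fails the run):
1. knock 1: sieve pressed on the red stop with more than 1.2 N, the sieve held (contact force between sieve and red_stop above 1.2 N and contact force between the fingers and sieve above 0.5 N), for 0.04 s.
2. knock 1: sieve pressed on the black stop with more than 1.2 N, the sieve held (contact force between sieve and black_stop above 1.2 N and contact force between the fingers and sieve above 0.5 N), for 0.04 s.
3. knock 2: sieve pressed on the red stop with more than 1.2 N, the sieve held (all of step 1), for 0.04 s.
4. knock 2: sieve pressed on the black stop with more than 1.2 N, the sieve held (all of step 2), for 0.04 s.
5. knock 3: sieve pressed on the red stop with more than 1.2 N, the sieve held (all of step 3), for 0.04 s.
6. knock 3: sieve pressed on the black stop with more than 1.2 N, the sieve held (all of step 4), for 0.04 s.
7. the sieve, held by the fingers, is lowered to within 12 mm of the board over its middle, not dropped (z of sieve in the frame of board below 0.026 m and horizontal distance between sieve and board below 0.035 m and contact force between the fingers and sieve above 0.5 N), for 0.02 s.
At the end, for the whole second after the job is handed in: All six steel beads lie inside the tub, all three ceramic balls lie inside the sieve, and the sieve stands at rest and flat (within 0.05 rad) on the board, its centre within 35 mm of the board's centre, released (z of bead0_center in the frame of tub between 0 and 0.045 m and x of bead0_center in the frame of tub between -0.058 and 0.058 m and y of bead0_center in the frame of tub between -0.129 and 0.129 m and z of bead1_center in the frame of tub between 0 and 0.045 m and x of bead1_center in the frame of tub between -0.058 and 0.058 m and y of bead1_center in the frame of tub between -0.129 and 0.129 m and z of bead2_center in the frame of tub between 0 and 0.045 m and x of bead2_center in the frame of tub between -0.058 and 0.058 m and y of bead2_center in the frame of tub between -0.129 and 0.129 m and z of bead3_center in the frame of tub between 0 and 0.045 m and x of bead3_center in the frame of tub between -0.058 and 0.058 m and y of bead3_center in the frame of tub between -0.129 and 0.129 m and z of bead4_center in the frame of tub between 0 and 0.045 m and x of bead4_center in the frame of tub between -0.058 and 0.058 m and y of bead4_center in the frame of tub between -0.129 and 0.129 m and z of bead5_center in the frame of tub between 0 and 0.045 m and x of bead5_center in the frame of tub between -0.058 and 0.058 m and y of bead5_center in the frame of tub between -0.129 and 0.129 m and z of ball0_center in the frame of sieve between 0.008 and 0.045 m and x of ball0_center in the frame of sieve between -0.05 and 0.05 m and y of ball0_center in the frame of sieve between -0.075 and 0.075 m and z of ball1_center in the frame of sieve between 0.008 and 0.045 m and x of ball1_center in the frame of sieve between -0.05 and 0.05 m and y of ball1_center in the frame of sieve between -0.075 and 0.075 m and z of ball2_center in the frame of sieve between 0.008 and 0.045 m and x of ball2_center in the frame of sieve between -0.05 and 0.05 m and y of ball2_center in the frame of sieve between -0.075 and 0.075 m and z of sieve in the frame of board between 0.011 and 0.018 m and horizontal distance between sieve and board below 0.035 m and angle between sieve's own z axis and vertical below 0.05 rad and linear speed of sieve below 0.01 m/s); the robot touches nothing.
It fails at once if the sieve rams a stop: more than 22 N between them (contact force between sieve and red_stop above 22 N or contact force between sieve and black_stop above 22 N).
It fails at once if the sieve is lifted more than 10 mm off the rails while a steel bead is still in it (z of sieve in the frame of tub above 0.064 m and z of any of bead0_center, bead1_center, bead2_center, bead3_center, bead4_center, bead5_center in the frame of sieve above 0 m).
It fails at once if bowl, mug or spoon moved by more than 20 mm (distance of any of bowl_mid, mug_mid, ladle_grip from where it was at the start of the episode above 0.02 m).
It also fails if it takes over 61 s, if anything falls off the work surface, if the arm or the gripper's body presses on something with over 40 N, if the wrist force passes 120 N, or if a joint passes its speed limit or range.

## Robot

A 7-joint arm with a two-finger parallel gripper is mounted at the origin on the work surface. World frame = base frame: x ahead of the robot, y to its left, z up, the work surface at z = 0. Lengths are in mm, angles in rad, forces in N, time in s.
With the tool pointing down it reaches from about 425 to 875 mm from the base axis. Payload 4.7 kg.
Tool frame: the origin (TCP) lies between the finger pads; the fingertips stand 14 mm ahead of it and the grasp point (between the pads) lies 5 mm behind it; x points along the fingers, y is the direction in which the jaws open and shut, and the axes are right-handed (so a half turn about x gives the same grasp; the last joint's range is limited). The gripper opens to 87 mm and grips with 3 to 60 N. Pads are 19 mm wide; open, the fingers measure 117 mm over their backs; the gripper's body (75 mm by 190 mm) begins 51 mm behind the grasp point.
Start: joints at [-1.121, 0.321, -0.07, 1.45, 0.023, 1.371, -0.057], TCP at [274.416, 589.254, 236.587] pointing down, gripper open.
Joint ranges: [-2.86, 2.86], [-0.3, 2.09], [-1.38, 1.24], [0.06, 2.45], [-1.56, 4.7], [0.09, 2.05], [-2.69, 2.69]. Speed limits (rad/s): [2.57, 2.57, 3.14, 3.14, 3.14, 3.14, 3.14].

## Interface

Orientations are given as [roll, pitch, yaw] about the fixed x, y, z axes, in that order (R = Rz(yaw) Ry(pitch) Rx(roll)).
In Python, from workcell import arm gives the robot as it stands. The module is installed in compiled form; this text tells all that it offers.
- The arm moves only by the tool servo_tool, never from a script. Its argument "steps" is a list of rows, each a list of 7 numbers: the turn, a rotation vector about the tool's x, y, z in degrees, then the shift along the tool's x, y, z in m, then the opening, from 0 (shut) to 1 (fully open). In form: [[rx, ry, rz, tx, ty, tz, grip], ...]. A call has exactly 10 rows; each row shifts and turns the commanded pose from where the row before left it, along the tool's axes as they then stand; what a row does not reach is not made up. A row lasts 1/10 s, in which the tool goes at most 50 mm and 8.59 degrees, less where a joint would pass 70% of its speed; a pose out of reach is approached as far as the arm can. A call with a gripper value outside its range is refused whole. The fingers move at their own pace and stop on an object; "grip_force" is the grip in N (left out, the last holds). Time passes only in rows, so rows that do not move let the fingers close, or fill a call up. It gives the time, the measured TCP pose, the force and the opening at its end, in the units of the state.
- arm.get_state(): the state, without advancing time (a new reading comes with each control period).
- arm.grab_frame(name): name is "side" or "top" or "wrist"; returns the picture (420x560x3 uint8, red, green, blue); there is no depth.
- arm.get_calibration(name): a dict with "camera_matrix" (3x3 intrinsics, pixels), "T" (4x4, takes a point from camera to world coordinates); the wrist camera has in their place "hand_eye" (4x4, takes a point from camera to tool coordinates, whose origin is the TCP and whose axes are the tool frame's). Camera axes: x right, y down, z forward; pixel columns grow to the right and rows downward; lengths in mm; the calibration is good to about 2 mm. A picture is of the moment at which its call begins: read the wrist's pose just before it. get_calibration takes no time and is no camera call.
- arm.job_done(): hands the job in, once; it reports no verdict.
Trained networks look in the newest picture that a camera, given by its name, has taken for a name from the list of things; names that differ only in an ending like _2 or _b are one class to them, and where a whole thing is asked for, a point or a joint stands for the part that bears it (a point fixed in the world has none). Each returns a list of dicts, best first, with "score" (0 to 1); they miss things now and then, are a little off and sometimes report something else, mostly with a low value. They report only what shows in the picture. A call takes as long as a camera call. They do not tell look-alikes from the thing itself.
- arm.trace(target, camera): "region" (420x560 bool, what is visible of it) and "rect" ([centre column, centre row, width, height] in pixels, round what is visible of it).
The state is a dict: "clock": time; "joints": joint angles; "dq": joint speeds; "tau": joint torques, N m; "tcp_pos": TCP position; "ee_rot": TCP orientation; "contact_force": force on the tool from outside, world axes, zero at the start; "wrist_torque": the same for the moment, N m; "gripper_width": opening from 0.0 (shut) to 1.0 (fully open).
Only numpy, scipy, OpenCV 4.12 (cv2) and the standard library are available. Lean on these libraries where they do the work, as an engineer would, in place of code of your own. Each camera call takes 0.05 s, during which the arm holds its last target. There are 200 camera calls.

## Working session

There is one attempt and no reset: what is moved stays moved. The work goes in short steps, Python scripts to look and compute and a tool call to move; the robot and the scene stay as the last step left them, time stands still between calls to the robot, and variables do not carry over. Pictures are saved under pics/ and viewed, about 8 in all and at most 12, crops included, and the job is handed in when it is done.

Besides the shell and the picture viewer there is one more tool, called after ">>>" as name([rows], argument=value, ...), one row to a line, values as JSON. servo_tool: Moves the arm, as the interface text tells. Its arguments: {"type":"object","properties":{"steps":{"type":"array","items":{"type":"array","items":{"type":"number"}}},"grip_force":{"type":"number"}},"required":["steps"]}

```bash
mkdir -p pics
python3 - <<'E'
from workcell import arm
import cv2,numpy as np
s=arm.get_state();print({k:np.round(v,3).tolist() for k,v in s.items()})
ims=[]
for c in("top","side"):
    im=arm.grab_frame(c);cv2.imwrite(f"pics/{c}0.png",im[...,::-1])
    k=arm.get_calibration(c);print(c,np.round(k["camera_matrix"],1).tolist(),np.round(k["T"],3).tolist())
    for t in("sieve","tub","board","red_stop","black_stop","sieve_handle"):
        for r in arm.trace(t,c)[:3]: print(c,t,round(r["score"],2),np.round(r["rect"],1),int(r["region"].sum()))
print(arm.get_calibration("wrist"))
E
```

```text
{'clock': 0.0, 'joints': [-1.121, 0.322, -0.07, 1.452, 0.023, 1.371, -0.057], 'dq': [0.0, 0.0, -0.002, 0.001, -0.002, -0.001, 0.0], 'tau': [0.0, -49.13, -0.404, -31.253, -0.064, 0.044, 0.0], 'tcp_pos': [274.216, 588.755, 235.472], 'ee_rot': [-1.509, 1.569, -1.945], 'contact_force': [-0.535, -0.772, 0.148], 'wrist_torque': [0.014, 0.022, -0.072], 'gripper_width': 1.002}
top [[473.7, 0.0, 272.4], [0.0, 473.7, 206.6], [0.0, 0.0, 1.0]] [[0.021, -0.992, 0.126, 381.548], [-1.0, -0.023, -0.007, -20.52], [0.01, -0.126, -0.992, 1071.514], [0.0, 0.0, 0.0, 1.0]]
top sieve 0.7 [143.4 315.   90.5  93.2] 3716
top sieve 0.6 [177.3 206.7  78.6  64.7] 3524
top tub 0.87 [173.3 206.9 155.5  67.2] 4646
top board 0.61 [344.3 221.4 107.  108.6] 7899
top red_stop 0.93 [110.  202.5  24.5  20.8] 401
top red_stop 0.64 [177.2 206.8  78.7  68.7] 3376
top red_stop 0.16 [361.9  96.5  50.4  43.4] 1606
top black_stop 0.94 [233.8 212.4  30.5  24.9] 391
top sieve_handle 0.65 [144.1 318.   93.   95.8] 3956
top sieve_handle 0.65 [151.6 199.2  14.1  17.5] 140
top sieve_handle 0.59 [175.4 208.3  83.1  69.2] 3263
side [[4
[... 687 characters left out ...]
22.1  24.8] 449
side black_stop 0.25 [278.9 297.7   3.3   9.8] 37
side sieve_handle 0.84 [428.2 358.9 123.8 110.9] 6446
side sieve_handle 0.66 [285.9 298.4  93.7  87.7] 4930
{'camera_matrix': array([[348.01094025,   0.        , 286.34575919],
       [  0.        , 348.01094025, 212.67341746],
       [  0.        ,   0.        ,   1.        ]]), 'hand_eye': array([[-7.09302571e-05, -2.59402203e-01,  9.65769378e-01,
        -1.46612474e+02],
       [ 9.99999665e-01, -8.06487219e-04, -1.43175308e-04,
         1.12277878e-01],
       [ 8.16020650e-04,  9.65769044e-01,  2.59402173e-01,
        -7.09564248e+01],
       [ 0.00000000e+00,  0.00000000e+00,  0.00000000e+00,
         1.00000000e+00]])}
```

View pics/top0.png

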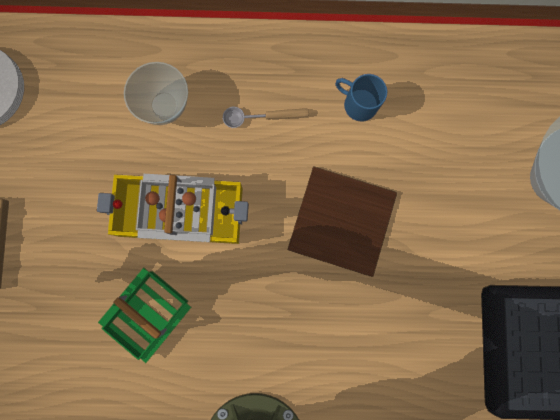

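View pics/side0.png

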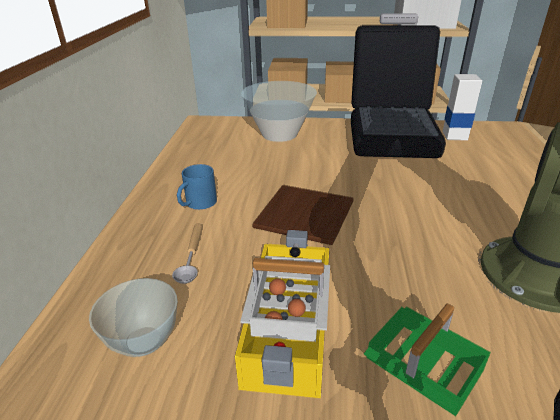

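Top view: the white sieve on the yellow tub at about (177,207), red head (117,204), black head (225,210), board (343,221), green look-alike (144,315). Next I turn these into metric positions.

```bash
cat > h.py <<'E'
import numpy as np,cv2
from workcell import arm
def ray(c,uv,z,T=None):
    k=arm.get_calibration(c);K=k["camera_matrix"];T=k["T"] if T is None else T
    d=np.c_[np.atleast_2d(uv),np.ones(len(np.atleast_2d(uv)))]@np.linalg.inv(K).T@T[:3,:3].T
    o=T[:3,3];return o+d*((z-o[2])/d[:,2])[:,None]
def proj(c,P,T=None):
    k=arm.get_calibration(c);K=k["camera_matrix"];T=k["T"] if T is None else T
    p=(np.atleast_2d(P)-T[:3,3])@T[:3,:3]@K.T;return p[:,:2]/p[:,2:]
def wristT():
    from scipy.spatial.transform import Rotation as R
    s=arm.get_state();M=np.eye(4);M[:3,:3]=R.from_euler("xyz",s["ee_rot"]).as_matrix();M[:3,3]=s["tcp_pos"]
    return M@arm.get_calibration("wrist")["hand_eye"]
E
python3 - <<'E'
from h import *
from scipy.spatial.transform import Rotation as R
im=cv2.imread("pics/top0.png");hsv=cv2.cvtColor(im,cv2.COLOR_BGR2HSV)
H,S,V=[a.astype(int) for a in cv2.split(hsv)]
yy,xx=np.mgrid[:420,:560]
def cen(m):return np.array([xx[m].mean(),yy[m].mean()]),m.sum()
r=((H<6)|(H>174))&(S>180)&(abs(xx-117)<12)&(abs(yy-204)<12)
b=(V<50)&(abs(xx-225)<9)&(abs(yy-210)<9)
for n,m in(("red",r),("blk",b)):
    c,k=cen(m);print(n,c,k,ray("top",c,90))
bd=((V<100)&(abs(xx-343)<70)&(abs(yy-221)<70)).astype(np.uint8)
bd=cv2.morphologyEx(bd,cv2.MORPH_OPEN,np.ones((5,5)))
n,l,st,_=cv2.connectedComponentsWithStats(bd);i=1+st[1:,4].argmax()
reg=arm.trace("board","top")[0]["region"]
for nm,m in(("col",l==i),("net",reg)):
    box=cv2.boxPoints(cv2.minAreaRect(np.argwhere(m)[:,::-1].astype(np.float32)))
    P=ray("top",box,14);print("board",nm,P.mean(0),np.linalg.norm(P-np.roll(P,1,0),axis=1),np.degrees(np.arctan2(*(P[1]-P[0])[[1,0]])))
s=arm.get_state();print(R.from_euler("xyz",s["ee_rot"]).as_matrix().round(3))
# rectified crop z=80
X0,Y0=ray("top",[177,207],80)[0,:2];sc=2
g=np.array([[-150,-100],[150,-100],[150,100],[-150,100]])
# out u = -(y-Y0), out v=-(x-X0)
src=proj("top",np.c_[X0-g[:,1],Y0-g[:,0],np.full(4,80)]).astype(np.float32)
dst=((g+[150,100])*2).astype(np.float32)
print("centre",X0,Y0)
cv2.imwrite("pics/rect0.png",cv2.warpPerspective(im,cv2.getPerspectiveTransform(src,dst),(600,400),flags=cv2.INTER_CUBIC))
E
```

```text
red [117.         203.67857143] 56 [[505.46924016 296.06762511  90.        ]]
blk [224.82 210.38] 50 [[496.4974627   71.20760375  90.        ]]
board col [ 488.09180715 -187.20886616   14.        ] [199.96379596 202.20413673 204.66791684 201.19168836] -16.38262988702583
board net [ 488.73488103 -186.7633731    14.        ] [200.64331653 203.0495938  205.36863093 201.97273845] -17.019289635280476
[[ 0.     0.422  0.907]
 [ 0.     0.907 -0.422]
 [-1.     0.     0.   ]]
centre 502.5542586558306 172.95815608808894
```

View pics/rect0.png

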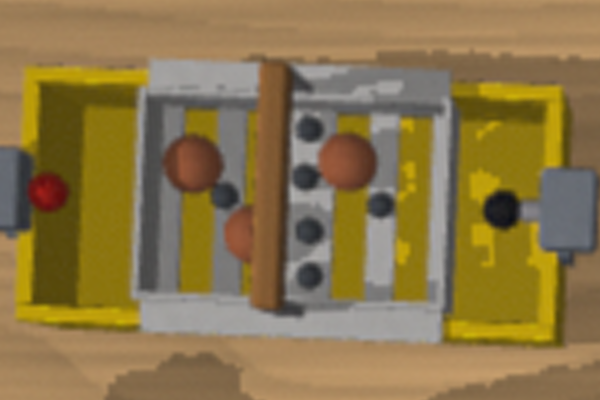

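Rectified view: tub centre ≈ (501,178), yaw ≈ -2.3°. The heads at (47,192) and (500,210) give red projection ≈19 and black ≈30 mm. The sieve/handle sits at about (501,173). I move above it.

>>> servo_tool([
  [-7.6, 0, 0, 0, 0, 0, 1],
  [-7.6, 0, 0, 0, 0, 0, 1],
  [-7.5, 0, 0, 0, 0, 0, 1],
  [0, 0, 0, 0, -0.02, 0.012, 1],
  [0, 0, 0, 0, -0.0407, 0.0243, 1],
  [0, 0, 0, 0, -0.0407, 0.0243, 1],
  [0, 0, 0, 0, -0.0407, 0.0243, 1],
  [0, 0, 0, 0, -0.0407, 0.0243, 1],
  [0, 0, 0, 0, -0.0407, 0.0243, 1],
  [0, 0, 0, 0, -0.0407, 0.0243, 1],
])

```text
clock: 1.75
tcp_pos: [422.4, 317.2, 236.9]
ee_rot: [0.822, 1.57, 0.782]
contact_force: [0.5, -0.8, 0.5]
gripper_width: 1.0
```

>>> servo_tool([
  [0, 0, 0, 0, -0.0407, 0.0243, 1],
  [0, 0, 0, 0, -0.0407, 0.0243, 1],
  [0, 0, 0, 0, -0.0407, 0.0243, 1],
  [0, 0, 0, 0, -0.0201, 0.0123, 1],
  [0, 0, 0, 0, 0, 0, 1],
  [0, 0, 0, 0, 0, 0, 1],
  [0, 0, 0, 0, 0, 0, 1],
  [0, 0, 0, 0, 0, 0, 1],
  [0, 0, 0, 0, 0, 0, 1],
  [0, 0, 0, 0, 0, 0, 1],
])

```text
clock: 2.75
tcp_pos: [500.8, 174.3, 236.6]
ee_rot: [1.555, 1.571, 1.517]
contact_force: [0.2, -0.2, -1.1]
gripper_width: 1.002
```

Run:
```python
from h import *
s=arm.get_state();print({k:np.round(s[k],3).tolist() for k in("clock","tcp_pos","ee_rot","contact_force")})
T=wristT();np.save("T1.npy",T);im=arm.grab_frame("wrist")[...,::-1].copy();cv2.imwrite("pics/w1.png",im)
hsv=cv2.cvtColor(im,cv2.COLOR_BGR2HSV)
# predicted points under current estimate
a=np.radians(-2.27);Rz=np.array([[np.cos(a),-np.sin(a),0],[np.sin(a),np.cos(a),0],[0,0,1]]);t=np.array([501,178,0])
pts=np.array([[64,135,80],[-64,135,80],[64,-135,80],[-64,-135,80],[0,118,86],[0,-107,86],[58,-5,148],[-58,-5,148]])
for p in proj("wrist",pts@Rz.T+t,T): print(p.round(1)); cv2.drawMarker(im,tuple(int(v) for v in p),(255,0,255),cv2.MARKER_CROSS,9,1)
cv2.imwrite("pics/w1m.png",im)
```

```text
{'clock': 2.75, 'tcp_pos': [500.837, 174.277, 236.575], 'ee_rot': [1.555, 1.571, 1.517], 'contact_force': [0.226, -0.201, -1.075]}
[433.4 267.5]
[450.  127.7]
[146.7 267.4]
[131.1 127.6]
[424.8 202.9]
[168.5 202.8]
[284.4 297.5]
[284.3 139.4]
```

View pics/w1m.png

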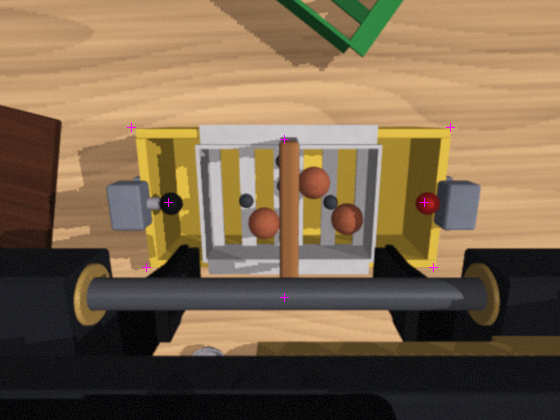

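The wrist view agrees to within ~3 mm: handle bar at column 289 (predicted 284), heads at (171,203) and (428,203). I descend and grip.

>>> servo_tool([
  [0, 0, 0, 0.015, 0.0015, 0, 1],
  [0, 0, 0, 0.025, 0, 0, 1],
  [0, 0, 0, 0.025, 0, 0, 1],
  [0, 0, 0, 0.02, 0, 0, 1],
  [0, 0, 0, 0.012, 0, 0, 1],
  [0, 0, 0, 0.0055, 0, 0, 1],
  [0, 0, 0, 0, 0, 0, 0],
  [0, 0, 0, 0, 0, 0, 0],
  [0, 0, 0, 0, 0, 0, 0],
  [0, 0, 0, 0, 0, 0, 0],
], grip_force=25)

```text
clock: 3.8
tcp_pos: [501.8, 175.3, 134.9]
ee_rot: [0.496, 1.569, 0.457]
contact_force: [0.0, 0.5, 0.5]
gripper_width: 0.723
```

>>> servo_tool([
  [0, 0, 0, 0, 0, 0, 0],
  [0, 0, 0, 0, 0, 0, 0],
  [0, 0, 0, 0, 0, 0, 0],
  [0, 0, 0, 0, 0, 0, 0],
  [0, 0, 0, 0, 0.005, 0, 0],
  [0, 0, 0, 0, 0.005, 0, 0],
  [0, 0, 0, 0, 0.005, 0, 0],
  [0, 0, 0, 0, 0.005, 0, 0],
  [0, 0, 0, 0, 0, 0, 0],
  [0, 0, 0, 0, 0, 0, 0],
])

```text
clock: 4.8
tcp_pos: [502.2, 194.8, 134.1]
ee_rot: [-0.831, 1.57, -0.871]
contact_force: [0.2, -2.9, 0.2]
gripper_width: 0.159
```

>>> servo_tool([
  [0, 0, 0, 0, 0.004, 0, 0],
  [0, 0, 0, 0, 0.004, 0, 0],
  [0, 0, 0, 0, 0.002, 0, 0],
  [0, 0, 0, 0, 0.002, 0, 0],
  [0, 0, 0, 0, 0.002, 0, 0],
  [0, 0, 0, 0, 0, 0, 0],
  [0, 0, 0, 0, 0, 0, 0],
  [0, 0, 0, 0, 0, 0, 0],
  [0, 0, 0, 0, 0, 0, 0],
  [0, 0, 0, 0, 0, 0, 0],
])

```text
clock: 5.8
tcp_pos: [502.6, 208.5, 134.1]
ee_rot: [-1.415, 1.57, -1.455]
contact_force: [0.2, -4.6, 2.4]
gripper_width: 0.156
```

>>> servo_tool([
  [0, 0, 0, 0, 0.002, 0, 0],
  [0, 0, 0, 0, 0.002, 0, 0],
  [0, 0, 0, 0, 0.002, 0, 0],
  [0, 0, 0, 0, 0, 0, 0],
  [0, 0, 0, 0, 0, 0, 0],
  [0, 0, 0, 0, 0, 0, 0],
  [0, 0, 0, 0, 0, 0, 0],
  [0, 0, 0, 0, 0, 0, 0],
  [0, 0, 0, 0, 0, 0, 0],
  [0, 0, 0, 0, 0, 0, 0],
])

```text
clock: 6.8
tcp_pos: [502.8, 214.4, 134.1]
ee_rot: [-1.65, 1.57, -1.69]
contact_force: [-0.4, -4.7, 2.3]
gripper_width: 0.155
```

>>> servo_tool([
  [0, 0, 0, 0, 0.002, 0, 0],
  [0, 0, 0, 0, 0.002, 0, 0],
  [0, 0, 0, 0, 0, 0, 0],
  [0, 0, 0, 0, 0, 0, 0],
  [0, 0, 0, 0, 0, 0, 0],
  [0, 0, 0, 0, 0, 0, 0],
  [0, 0, 0, 0, 0, 0, 0],
  [0, 0, 0, 0, 0, 0, 0],
  [0, 0, 0, 0, 0, 0, 0],
  [0, 0, 0, 0, 0, 0, 0],
])

```text
clock: 7.8
tcp_pos: [503.0, 217.4, 134.1]
ee_rot: [-1.786, 1.569, -1.826]
contact_force: [-0.3, -7.1, 3.6]
gripper_width: 0.158
```

Run:
```python
from h import *
f=[]
for i in range(4):
    T=wristT();im=arm.grab_frame("wrist");f.append(arm.get_state()["contact_force"])
print(np.round(f,1))
t=arm.grab_frame("top")
a=im[110:290,100:500];b=t[165:255,90:260]
out=np.vstack([cv2.resize(a,(660,297)),cv2.resize(b,(660,298),interpolation=cv2.INTER_CUBIC)])
cv2.imwrite("pics/c1.png",out[...,::-1])
```

```text
[[-0.5 -7.8  3.5]
 [-0.5 -7.5  2.5]
 [-0.3 -7.9  3. ]
 [-1.1 -7.6  2.9]]
```

View pics/c1.png

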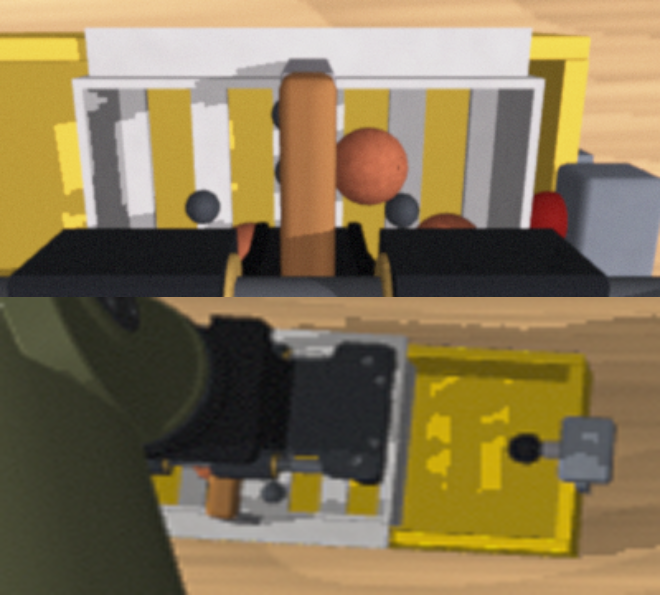

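The crop shows the red head at (550,220) touching the sieve's end wall, with the force up from ~4.6 to ~7.7 N, so the red spring is pressed about 6–8 mm. Next, the black side.

>>> servo_tool([
  [0, 0, 0, 0, -0.008, 0, 0],
  [0, 0, 0, 0, -0.01, 0, 0],
  [0, 0, 0, 0, -0.01, 0, 0],
  [0, 0, 0, 0, -0.01, 0, 0],
  [0, 0, 0, 0, -0.008, 0, 0],
  [0, 0, 0, 0, -0.004, 0, 0],
  [0, 0, 0, 0, -0.002, 0, 0],
  [0, 0, 0, 0, -0.002, 0, 0],
  [0, 0, 0, 0, 0, 0, 0],
  [0, 0, 0, 0, 0, 0, 0],
])

```text
clock: 9.05
tcp_pos: [500.8, 164.9, 134.1]
ee_rot: [-1.891, 1.57, -1.93]
contact_force: [-0.2, 1.5, 0.3]
gripper_width: 0.16
```

>>> servo_tool([
  [0, 0, 0, 0, -0.002, 0, 0],
  [0, 0, 0, 0, -0.002, 0, 0],
  [0, 0, 0, 0, -0.001, 0, 0],
  [0, 0, 0, 0, 0, 0, 0],
  [0, 0, 0, 0, 0, 0, 0],
  [0, 0, 0, 0, 0, 0, 0],
  [0, 0, 0, 0, 0, 0, 0],
  [0, 0, 0, 0, 0, 0, 0],
  [0, 0, 0, 0, 0, 0, 0],
  [0, 0, 0, 0, 0, 0, 0],
])

```text
clock: 10.05
tcp_pos: [500.6, 159.9, 134.1]
ee_rot: [-1.43, 1.571, -1.47]
contact_force: [-0.6, 1.9, 0.5]
gripper_width: 0.158
```

>>> servo_tool([
  [0, 0, 0, 0, -0.002, 0, 0],
  [0, 0, 0, 0, -0.001, 0, 0],
  [0, 0, 0, 0, 0, 0, 0],
  [0, 0, 0, 0, 0, 0, 0],
  [0, 0, 0, 0, 0, 0, 0],
  [0, 0, 0, 0, 0, 0, 0],
  [0, 0, 0, 0, 0, 0, 0],
  [0, 0, 0, 0, 0, 0, 0],
  [0, 0, 0, 0, 0, 0, 0],
  [0, 0, 0, 0, 0, 0, 0],
])

```text
clock: 11.05
tcp_pos: [500.5, 157.2, 134.1]
ee_rot: [1.261, 1.571, 1.221]
contact_force: [0.6, 4.0, -0.8]
gripper_width: 0.157
```

>>> servo_tool([
  [0, 0, 0, 0, -0.002, 0, 0],
  [0, 0, 0, 0, 0, 0, 0],
  [0, 0, 0, 0, 0.02, 0, 0],
  [0, 0, 0, 0, 0.022, 0, 0],
  [0, 0, 0, 0, -0.025, 0, 0],
  [0, 0, 0, 0, 0.025, 0, 0],
  [0, 0, 0, 0, -0.025, 0, 0],
  [0, 0, 0, 0, 0.025, 0, 0],
  [0, 0, 0, 0, -0.013, 0, 0],
  [0, 0, 0, 0, 0, 0, 0],
])

```text
clock: 12.05
tcp_pos: [501.7, 182.0, 134.1]
ee_rot: [-1.655, 1.569, -1.696]
contact_force: [0.1, 0.5, -0.2]
gripper_width: 0.15
```

Run:
```python
from h import *
im=arm.grab_frame("wrist");s=arm.get_state();print(s["clock"],s["tcp_pos"],s["contact_force"].round(1) if hasattr(s["contact_force"],"round") else s["contact_force"])
sd=arm.grab_frame("side")
for i in range(6):
    print([(round(r["score"],2),np.round(r["rect"]).tolist()) for r in arm.trace("bead%d_center"%i,"side")]) if i==0 else 0
out=np.vstack([cv2.resize(im[110:290,100:500],(660,297)),cv2.resize(sd[240:340,230:340],(440,300),interpolation=cv2.INTER_CUBIC)[:, :].copy() if 0 else cv2.copyMakeBorder(cv2.resize(sd[230:340,230:340],(300,300),interpolation=cv2.INTER_CUBIC),0,0,0,360,0)])
cv2.imwrite("pics/c2.png",out[...,::-1])
```

```text
12.1 [501.67748592 181.92989746 134.04510991] [-1.1 -1.5  1.2]
[(0.62, [199.0, 189.0, 40.0, 43.0])]
```

View pics/c2.png

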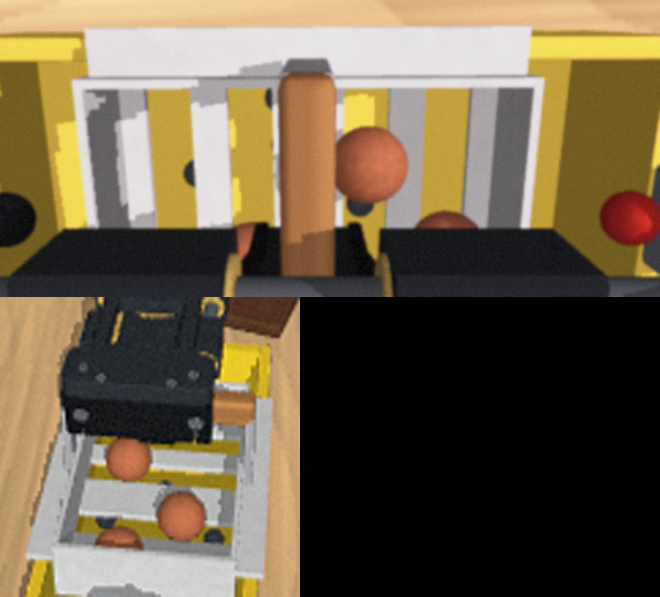

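The crop shows balls still in place and several beads already through the slots. Now brisk knocking strokes.

>>> servo_tool([
  [0, 0, 0, 0, 0.017, 0, 0],
  [0, 0, 0, 0, 0.018, 0, 0],
  [0, 0, 0, 0, 0, 0, 0],
  [0, 0, 0, 0, -0.02, 0, 0],
  [0, 0, 0, 0, -0.022, 0, 0],
  [0, 0, 0, 0, -0.02, 0, 0],
  [0, 0, 0, 0, 0, 0, 0],
  [0, 0, 0, 0, 0, 0, 0],
  [0, 0, 0, 0, 0, 0, 0],
  [0, 0, 0, 0, 0, 0, 0],
])

```text
clock: 13.2
tcp_pos: [500.5, 157.3, 134.0]
ee_rot: [-1.862, 1.57, -1.9]
contact_force: [-0.6, -3.1, 1.4]
gripper_width: 0.157
```

>>> servo_tool([
  [0, 0, 0, 0, 0.02, 0, 0],
  [0, 0, 0, 0, 0.022, 0, 0],
  [0, 0, 0, 0, 0.02, 0, 0],
  [0, 0, 0, 0, 0, 0, 0],
  [0, 0, 0, 0, 0, 0, 0],
  [0, 0, 0, 0, 0, 0, 0],
  [0, 0, 0, 0, 0, 0, 0],
  [0, 0, 0, 0, 0, 0, 0],
  [0, 0, 0, 0, 0, 0, 0],
  [0, 0, 0, 0, 0, 0, 0],
])

```text
clock: 14.2
tcp_pos: [502.8, 218.7, 134.0]
ee_rot: [-2.426, 1.571, -2.466]
contact_force: [-0.0, -0.2, -0.1]
gripper_width: 0.157
```

Run:
```python
from h import *
f=[]
for i in range(3): im=arm.grab_frame("wrist");s=arm.get_state();f.append(np.r_[s["tcp_pos"],s["contact_force"]])
print(s["clock"],np.round(f,1))
cv2.imwrite("pics/c3.png",cv2.resize(im[110:290,100:500],(660,297))[...,::-1])
```

```text
14.35 [[ 5.028e+02  2.187e+02  1.340e+02  2.000e-01 -1.100e+00 -8.000e-01]
 [ 5.029e+02  2.187e+02  1.341e+02 -3.000e-01 -1.000e+00 -5.000e-01]
 [ 5.029e+02  2.187e+02  1.341e+02  2.000e-01 -1.500e+00  0.000e+00]]
```

View pics/c3.png

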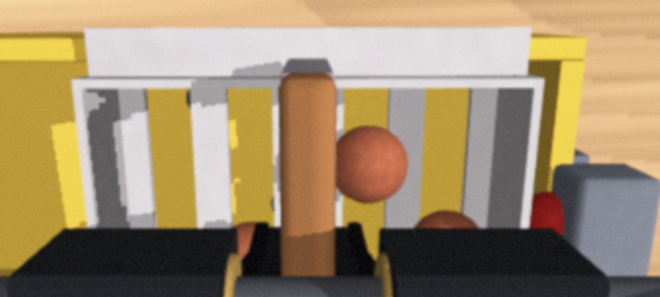

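Red is pressed (head half hidden behind the wall, housing edge at column 555). I go to the black end a little deeper and check the contact there.

>>> servo_tool([
  [0, 0, 0, 0, -0.02, 0, 0],
  [0, 0, 0, 0, -0.02, 0, 0],
  [0, 0, 0, 0, -0.016, 0, 0],
  [0, 0, 0, 0, -0.005, 0, 0],
  [0, 0, 0, 0, -0.002, 0, 0],
  [0, 0, 0, 0, -0.002, 0, 0],
  [0, 0, 0, 0, 0, 0, 0],
  [0, 0, 0, 0, 0, 0, 0],
  [0, 0, 0, 0, 0, 0, 0],
  [0, 0, 0, 0, 0, 0, 0],
])

```text
clock: 15.35
tcp_pos: [500.3, 154.9, 134.2]
ee_rot: [1.404, 1.57, 1.365]
contact_force: [-1.3, 6.2, -0.0]
gripper_width: 0.162
```

Run:
```python
from h import *
f=[]
for i in range(3): im=arm.grab_frame("wrist");s=arm.get_state();f.append(np.r_[s["tcp_pos"],s["contact_force"]])
print(s["clock"],np.round(f,1))
sd=arm.grab_frame("side")
a=cv2.resize(im[110:290,60:500],(660,270))
b=cv2.resize(sd[220:390,230:340],(211,326),interpolation=cv2.INTER_CUBIC)
cv2.imwrite("pics/c4.png",np.vstack([a,cv2.copyMakeBorder(b,0,0,0,449,0)])[...,::-1])
```

```text
15.5 [[ 5.003e+02  1.548e+02  1.342e+02 -6.000e-01  4.600e+00 -6.000e-01]
 [ 5.003e+02  1.547e+02  1.342e+02 -5.000e-01  4.600e+00 -4.000e-01]
 [ 5.003e+02  1.546e+02  1.342e+02  1.000e-01  4.500e+00 -8.000e-01]]
```

View pics/c4.png

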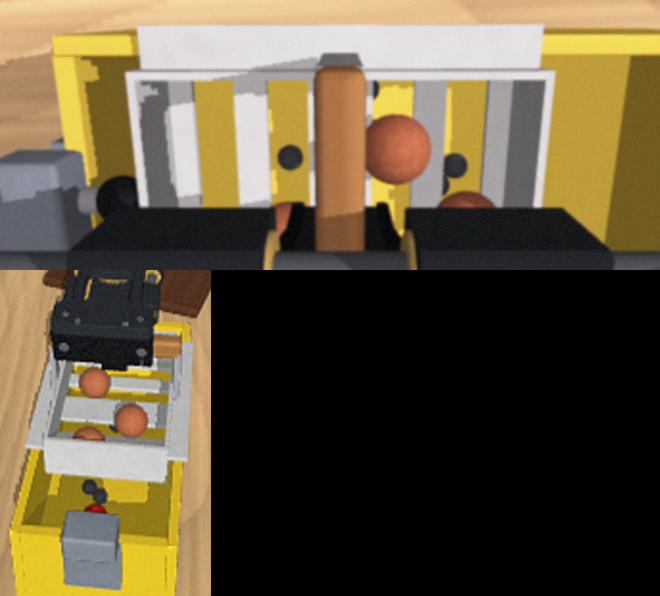

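Black contact is plain: head (122,195) on the wall, ~4.5 N including friction. Several beads now lie on the tub floor. More full cycles, plus a brisk shake.

>>> servo_tool([
  [0, 0, 0, 0, 0.022, 0, 0],
  [0, 0, 0, 0, 0.022, 0, 0],
  [0, 0, 0, 0, 0.014, 0, 0],
  [0, 0, 0, 0, 0.006, 0, 0],
  [0, 0, 0, 0, 0, 0, 0],
  [0, 0, 0, 0, -0.022, 0, 0],
  [0, 0, 0, 0, -0.022, 0, 0],
  [0, 0, 0, 0, -0.014, 0, 0],
  [0, 0, 0, 0, -0.006, 0, 0],
  [0, 0, 0, 0, 0, 0, 0],
])

```text
clock: 16.55
tcp_pos: [500.4, 153.8, 134.1]
ee_rot: [0.97, 1.57, 0.929]
contact_force: [0.9, -0.6, 1.2]
gripper_width: 0.157
```

>>> servo_tool([
  [0, 0, 0, 0, 0.022, 0, 0],
  [0, 0, 0, 0, 0.022, 0, 0],
  [0, 0, 0, 0, 0.014, 0, 0],
  [0, 0, 0, 0, 0.006, 0, 0],
  [0, 0, 0, 0, 0, 0, 0],
  [0, 0, 0, 0, -0.022, 0, 0],
  [0, 0, 0, 0, -0.022, 0, 0],
  [0, 0, 0, 0, -0.014, 0, 0],
  [0, 0, 0, 0, -0.006, 0, 0],
  [0, 0, 0, 0, 0, 0, 0],
])

```text
clock: 17.55
tcp_pos: [500.4, 154.1, 134.1]
ee_rot: [1.06, 1.57, 1.02]
contact_force: [0.3, -0.3, 1.8]
gripper_width: 0.155
```

>>> servo_tool([
  [0, 0, 0, 0, 0.022, 0, 0],
  [0, 0, 0, 0, 0.022, 0, 0],
  [0, 0, 0, 0, -0.03, 0, 0],
  [0, 0, 0, 0, 0.03, 0, 0],
  [0, 0, 0, 0, -0.03, 0, 0],
  [0, 0, 0, 0, 0.03, 0, 0],
  [0, 0, 0, 0, -0.03, 0, 0],
  [0, 0, 0, 0, 0.03, 0, 0],
  [0, 0, 0, 0, -0.014, 0, 0],
  [0, 0, 0, 0, 0, 0, 0],
])

```text
clock: 18.55
tcp_pos: [501.4, 184.3, 134.0]
ee_rot: [-2.67, 1.571, -2.709]
contact_force: [0.3, 1.3, -0.5]
gripper_width: 0.157
```

>>> servo_tool([
  [0, 0, 0, 0, 0.018, 0, 0],
  [0, 0, 0, 0, 0.01, 0, 0],
  [0, 0, 0, 0, 0.006, 0, 0],
  [0, 0, 0, 0, 0, 0, 0],
  [0, 0, 0, 0, -0.022, 0, 0],
  [0, 0, 0, 0, -0.022, 0, 0],
  [0, 0, 0, 0, -0.014, 0, 0],
  [0, 0, 0, 0, -0.006, 0, 0],
  [0, 0, 0, 0, 0, 0, 0],
  [0, 0, 0, 0, 0, 0, 0],
])

```text
clock: 19.55
tcp_pos: [500.4, 154.3, 134.0]
ee_rot: [-1.583, 1.57, -1.622]
contact_force: [0.1, 0.8, -0.2]
gripper_width: 0.157
```

Run:
```python
from h import *
s=arm.get_state();print(s["clock"],np.round(s["tcp_pos"],1),np.round(s["contact_force"],1))
im=arm.grab_frame("wrist");sd=arm.grab_frame("side")
a=cv2.resize(im[110:290,60:500],(660,270))
b=cv2.resize(sd[220:390,230:340],(211,326),interpolation=cv2.INTER_CUBIC)
c=cv2.resize(sd[270:330,240:330],(449,299),interpolation=cv2.INTER_CUBIC)
c=cv2.copyMakeBorder(c,0,27,0,0,0)
cv2.imwrite("pics/c5.png",np.vstack([a,np.hstack([b,c])])[...,::-1])
```

```text
19.55 [500.4 154.3 134. ] [ 0.1  0.8 -0.2]
```

View pics/c5.png

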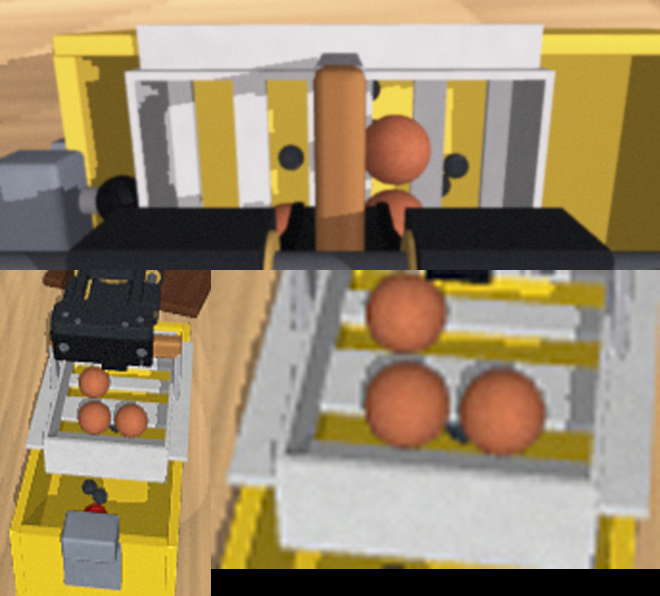

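Run:
```python
from h import *
T=wristT()
w=np.array([[290,157],[375,90],[455,165],[445,185]])*[2/3,2/3]+[60,110]
print("w",ray("wrist",w,12,T)[:,:2].round(0).tolist())
b=np.array([[90,487],[100,495],[115,428]]);b=(b-[0,270])*[110/211,170/326]+[230,220]
c=(np.array([[457,430],[395,567]])-[211,270])*[90/449,60/299]+[240,270]
print("s",ray("side",np.r_[b,c],12)[:,:2].round(0).tolist())
```

```text
w [[502.0, 128.0], [468.0, 174.0], [510.0, 216.0], [521.0, 211.0]]
s [[520.0, 207.0], [510.0, 216.0], [503.0, 132.0], [504.0, 132.0], [521.0, 199.0]]
```

>>> servo_tool([
  [0, 0, 0, 0, 0.03, 0, 0],
  [0, 0, 0, 0, 0.02, 0, 0],
  [0, 0, 0, 0, -0.03, 0, 0],
  [0, 0, 0, 0, 0.03, 0, 0],
  [0, 0, 0, 0, -0.03, 0, 0],
  [0, 0, 0, 0, 0.03, 0, 0],
  [0, 0, 0, 0, 0, 0, 0],
  [0, 0, 0, 0, 0, 0, 0],
  [0, 0, 0, 0, 0, 0, 0],
  [0, 0, 0, 0, 0, 0, 0],
])

```text
clock: 20.65
tcp_pos: [502.1, 203.9, 133.9]
ee_rot: [2.978, 1.57, 2.938]
contact_force: [-0.7, 2.5, -2.3]
gripper_width: 0.157
```

Run:
```python
from h import *
s=arm.get_state();print(s["clock"],np.round(s["tcp_pos"],1),np.round(s["contact_force"],1))
T=wristT();np.save("T6.npy",T)
im=arm.grab_frame("wrist");sd=arm.grab_frame("side");tp=arm.grab_frame("top")
a=cv2.resize(im[110:290,60:500],(660,270))
b=cv2.resize(sd[220:390,230:340],(211,326),interpolation=cv2.INTER_CUBIC)
c=cv2.resize(tp[165:245,140:250],(449,326),interpolation=cv2.INTER_CUBIC)
cv2.imwrite("pics/c6.png",np.vstack([a,np.hstack([b,c])])[...,::-1])
```

```text
20.65 [502.1 203.9 133.9] [-0.7  2.5 -2.3]
```

View pics/c6.png

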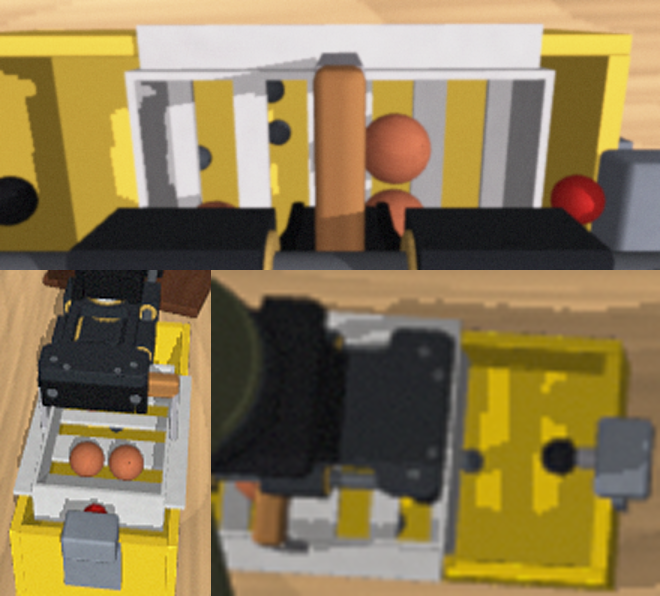

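Run:
```python
from h import *
T=np.load("T6.npy")
w=np.array([[203,157],[273,90],[280,132]])*[2/3,2/3]+[60,110]
for z in(12,65):print("w",ray("wrist",w,z,T)[:,:2].round(0).tolist())
b=np.array([[117,430]]);b=(b-[0,270])*[110/211,170/326]+[230,220]
c=(np.array([[470,460],[400,522]])-[211,270])*[110/449,80/326]+[140,165]
print("s",ray("side",b,12)[:,:2].round(0).tolist());print("t",ray("top",c,12)[:,:2].round(0).tolist())
# dark-bead blobs in wrist frame
```

```text
w [[502.0, 131.0], [468.0, 171.0], [490.0, 173.0]]
w [[488.0, 146.0], [461.0, 178.0], [478.0, 180.0]]
s [[501.0, 135.0]]
t [[502.0, 126.0], [467.0, 163.0]]
```

Five beads are placed on the tub floor; the sixth is hidden by the hand. The sieve rests on the rails, so I let go briefly and back off to see all of it.

>>> servo_tool([
  [0, 0, 0, 0, 0, 0, 1],
  [0, 0, 0, 0, 0, 0, 1],
  [0, 0, 0, 0, 0, 0, 1],
  [0, 0, 0, 0, 0, 0, 1],
  [0, 0, 0, -0.03, 0, 0, 1],
  [0, 0, 0, -0.04, 0, 0, 1],
  [0, 0, 0, -0.03, 0, 0.02, 1],
  [0, 0, 0, 0, 0, 0.04, 1],
  [0, 0, 0, 0, 0, 0.04, 1],
  [0, 0, 0, 0, 0, 0, 1],
])

```text
clock: 21.8
tcp_pos: [606.1, 198.0, 232.6]
ee_rot: [-1.11, 1.568, -1.153]
contact_force: [0.4, -0.1, -1.0]
gripper_width: 0.959
```

Run:
```python
from h import *
s=arm.get_state();print(s["clock"],np.round(s["tcp_pos"],1))
T=wristT();im=arm.grab_frame("wrist");cv2.imwrite("pics/w7.png",im[...,::-1])
for r in arm.trace("bead0_center","wrist"):
    p=r["rect"][:2];print(round(r["score"],2),np.round(r["rect"]),ray("wrist",p,12,T)[0,:2].round(0),ray("wrist",p,65,T)[0,:2].round(0))
for t in("sieve","ball0_center"):
  for r in arm.trace(t,"wrist"): print(t,round(r["score"],2),np.round(r["rect"]))
sd=arm.grab_frame("side")
a=im[20:320,:,:];b=cv2.resize(sd[220:390,230:340],(174,270),interpolation=cv2.INTER_CUBIC)
tp=arm.grab_frame("top");c=cv2.resize(tp[165:245,100:250],(506,270),interpolation=cv2.INTER_CUBIC)
cv2.imwrite("pics/c7.png",np.vstack([cv2.copyMakeBorder(a,0,0,0,120,0),np.hstack([b,c])])[...,::-1])
```

```text
21.8 [606.1 198.  232.6]
0.65 [256.  49.   4.  14.] [468. 174.] [478. 178.]
ball0_center 0.9 [317.  57.  40.  41.]
ball0_center 0.19 [257.  80. 416. 159.]
```

View pics/c7.png

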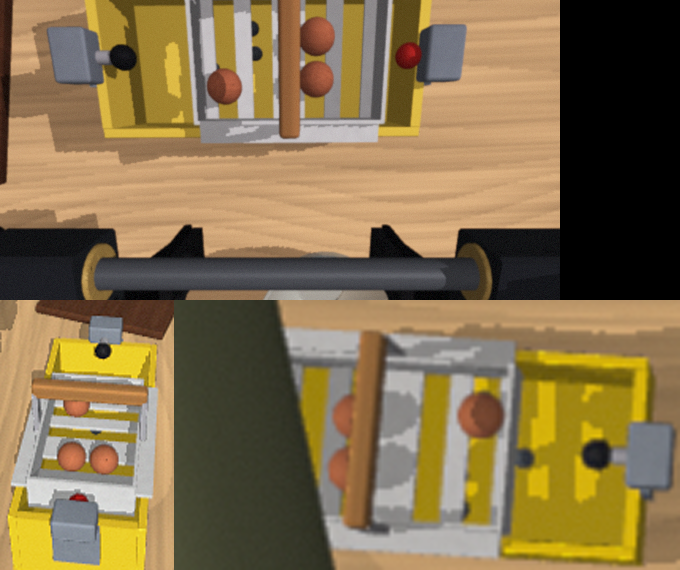

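Nothing dark rests on the sieve's solid strips; the beads show only through the slots and the balls are in place. I check for dark blobs numerically to find the sixth bead.

Run:
```python
from h import *
T=wristT();im=cv2.imread("pics/w7.png")
top=arm.grab_frame("top")[...,::-1].copy();side=arm.grab_frame("side")[...,::-1].copy()
for c,i,TT,(u0,u1,v0,v1) in(("wrist",im,T,(100,420,0,155)),("top",top,None,(110,245,165,245)),("side",side,None,(235,340,240,350))):
    h=cv2.cvtColor(i,cv2.COLOR_BGR2HSV).astype(int);m=np.zeros(i.shape[:2],np.uint8)
    m[v0:v1,u0:u1]=((i.max(2)<85)&(i.max(2).astype(int)-i.min(2)<28))[v0:v1,u0:u1]
    n,l,st,ce=cv2.connectedComponentsWithStats(m)
    for k in range(1,n):
        if st[k,4]>4: print(c,ce[k].round(0),st[k,2:5],ray(c,ce[k],12,TT)[0,:2].round(0),ray(c,ce[k],66,TT)[0,:2].round(0))
```

```text
wrist [361.  42.] [  87  134 2068] [461. 279.] [472. 268.]
wrist [219.  39.] [  88  134 1791] [453. 142.] [464. 151.]
wrist [254.  48.] [ 6 14 71] [463. 175.] [473. 179.]
wrist [122.  77.] [ 33  25 553] [484.  42.] [491.  66.]
wrist [256.  73.] [  9  13 100] [485. 176.] [492. 180.]
wrist [418.  92.] [ 3 20 53] [509. 337.] [512. 317.]
wrist [217.  87.] [2 4 7] [496. 136.] [501. 146.]
top [124. 208.] [  37   80 2302] [505. 304.] [499. 288.]
top [164. 179.] [ 6  5 11] [575. 218.] [565. 206.]
top [225. 210.] [ 9  8 52] [506.  78.] [499.  73.]
top [203. 211.] [ 6  5 23] [503. 128.] [496. 120.]
top [240. 222.] [3 3 5] [479.  43.] [474.  39.]
top [160. 232.] [ 5  4 11] [454. 222.] [450. 210.]
side [295. 251.] [10 10 76] [504. -20.] [499.  47.]
side [290. 303.] [5 2 6] [503. 134.] [498. 187.]
```

Bead six is still unaccounted for. I regrip, move the sieve to the black end with a further shake, let go and look at the freed side.

>>> servo_tool([
  [0, 0, 0, 0, 0.002, -0.04, 1],
  [0, 0, 0, 0, 0, -0.04, 1],
  [0, 0, 0, 0.03, 0, -0.02, 1],
  [0, 0, 0, 0.04, 0, 0, 1],
  [0, 0, 0, 0.03, 0, 0, 1],
  [0, 0, 0, 0, 0, 0, 0],
  [0, 0, 0, 0, 0, 0, 0],
  [0, 0, 0, 0, 0, 0, 0],
  [0, 0, 0, 0, 0, 0, 0],
  [0, 0, 0, 0, 0, 0, 0],
])

```text
clock: 23.2
tcp_pos: [503.3, 206.4, 135.5]
ee_rot: [0.545, 1.568, 0.505]
contact_force: [0.4, 0.2, -0.2]
gripper_width: 0.635
```

>>> servo_tool([
  [0, 0, 0, 0, 0, 0, 0],
  [0, 0, 0, 0, 0, 0, 0],
  [0, 0, 0, 0, 0, 0, 0],
  [0, 0, 0, 0, 0, 0, 0],
  [0, 0, 0, 0, -0.03, 0, 0],
  [0, 0, 0, 0, 0.03, 0, 0],
  [0, 0, 0, 0, -0.03, 0, 0],
  [0, 0, 0, 0, 0.03, 0, 0],
  [0, 0, 0, 0, 0, 0, 0],
  [0, 0, 0, 0, 0, 0, 0],
])

```text
clock: 24.2
tcp_pos: [502.6, 207.9, 134.4]
ee_rot: [1.186, 1.568, 1.148]
contact_force: [1.4, 3.5, 0.9]
gripper_width: 0.158
```

>>> servo_tool([
  [0, 0, 0, 0, 0.006, 0, 0],
  [0, 0, 0, 0, 0.003, 0, 0],
  [0, 0, 0, 0, 0, 0, 0],
  [0, 0, 0, 0, -0.022, 0, 0],
  [0, 0, 0, 0, -0.022, 0, 0],
  [0, 0, 0, 0, -0.014, 0, 0],
  [0, 0, 0, 0, -0.005, 0, 0],
  [0, 0, 0, 0, 0, 0, 0],
  [0, 0, 0, 0, 0.004, 0, 0],
  [0, 0, 0, 0, 0.004, 0, 0],
])

```text
clock: 25.2
tcp_pos: [500.9, 156.8, 134.4]
ee_rot: [-1.655, 1.566, -1.697]
contact_force: [-1.1, -7.1, 7.4]
gripper_width: 0.162
```

>>> servo_tool([
  [0, 0, 0, 0, 0, 0, 1],
  [0, 0, 0, 0, 0, 0, 1],
  [0, 0, 0, 0, 0, 0, 1],
  [0, 0, 0, 0, 0, 0, 1],
  [0, 0, 0, -0.03, 0, 0, 1],
  [0, 0, 0, -0.04, 0, 0, 1],
  [0, 0, 0, -0.03, 0, 0.02, 1],
  [0, 0, 0, 0, 0, 0.04, 1],
  [0, 0, 0, 0, 0, 0.02, 1],
  [0, 0, 0, 0, 0, 0, 1],
])

```text
clock: 26.2
tcp_pos: [582.4, 156.1, 233.4]
ee_rot: [-1.176, 1.569, -1.218]
contact_force: [-0.3, -0.1, 0.3]
gripper_width: 0.96
```

Run:
```python
from h import *
s=arm.get_state();print(s["clock"],np.round(s["tcp_pos"],1))
T=wristT();im=arm.grab_frame("wrist")[...,::-1].copy();cv2.imwrite("pics/w8.png",im)
top=arm.grab_frame("top")[...,::-1].copy();side=arm.grab_frame("side")[...,::-1].copy()
for n,i in(("top8",top),("side8",side)):cv2.imwrite(f"pics/{n}.png",i)
for c,i,TT,(u0,u1,v0,v1) in(("wrist",im,T,(150,520,0,175)),("top",top,None,(110,245,165,245)),("side",side,None,(235,340,240,350))):
    m=np.zeros(i.shape[:2],np.uint8)
    m[v0:v1,u0:u1]=((i.max(2)<85)&(i.max(2).astype(int)-i.min(2)<28))[v0:v1,u0:u1]
    n,l,st,ce=cv2.connectedComponentsWithStats(m)
    for k in range(1,n):
        if st[k,4]>4: print(c,ce[k].round(0),st[k,2:5],ray(c,ce[k],12,TT)[0,:2].round(0),ray(c,ce[k],66,TT)[0,:2].round(0))
    for r in arm.trace("ball0_center",c): print(c,"ball",round(r["score"],2),np.round(r["rect"]))
```

```text
26.2 [582.4 156.1 233.4]
wrist [214.  72.] [ 83 127 927] [463.  89.] [470.  99.]
wrist [358.  78.] [ 85 126 961] [475. 232.] [481. 221.]
wrist [475. 104.] [ 20  53 633] [505. 350.] [506. 322.]
wrist [302.  96.] [ 3 10 24] [490. 176.] [493. 173.]
wrist [176. 106.] [ 24  25 444] [494.  48.] [497.  64.]
wrist [256. 111.] [ 12  12 118] [502. 128.] [504. 133.]
wrist [341. 118.] [ 13  23 155] [513. 215.] [512. 207.]
wrist [374. 119.] [3 4 6] [515. 249.] [514. 236.]
wrist [152. 130.] [5 2 5] [517.  20.] [516.  41.]
wrist ball 0.63 [259.  85.  42.  41.]
wrist ball 0.54 [310. 116.  38.  32.]
top [144. 205.] [  62   80 3835] [514. 260.] [507. 246.]
top [204. 167.] [ 28   6 123] [604. 130.] [593. 122.]
top [187. 180.] [4 4 8] [574. 166.] [564. 157.]
top [225. 210.] [ 8  8 57] [506.  77.] [499.  72.]
top [240. 222.] [3 3 5] [479.  43.] [474.  39.]
top [182. 233.] [4 4 8] [453. 171.] [450. 161.]
top ball 0.59 [196. 219.  14.  12.]
side [295. 248.] [10  5 35] [504. -30.] [500.  37.]
side [291. 303.] [3 3 5] [501. 134.] [497. 187.]
side [279. 335.] [13 12 87] [516. 212.] [511. 257.]
side ball 0.7 [300. 282.  18.  16.]
side ball 0.49 [275. 332.   5.   8.]
```

Run:
```python
import cv2,numpy as np
im=cv2.imread("pics/w8.png");t=cv2.imread("pics/top8.png");s=cv2.imread("pics/side8.png")
a=cv2.resize(im[40:185,150:450],(800,387),interpolation=cv2.INTER_CUBIC)
b=cv2.resize(s[235:385,235:335],(142,213),interpolation=cv2.INTER_CUBIC)
b2=cv2.resize(s[255:325,245:330],(258,213),interpolation=cv2.INTER_CUBIC)
c=cv2.resize(t[170:250,120:250],(400,213),interpolation=cv2.INTER_CUBIC)
cv2.imwrite("pics/c8.png",np.vstack([a,np.hstack([b,b2,c])]))
```

```text
(no output)
```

View pics/c8.png

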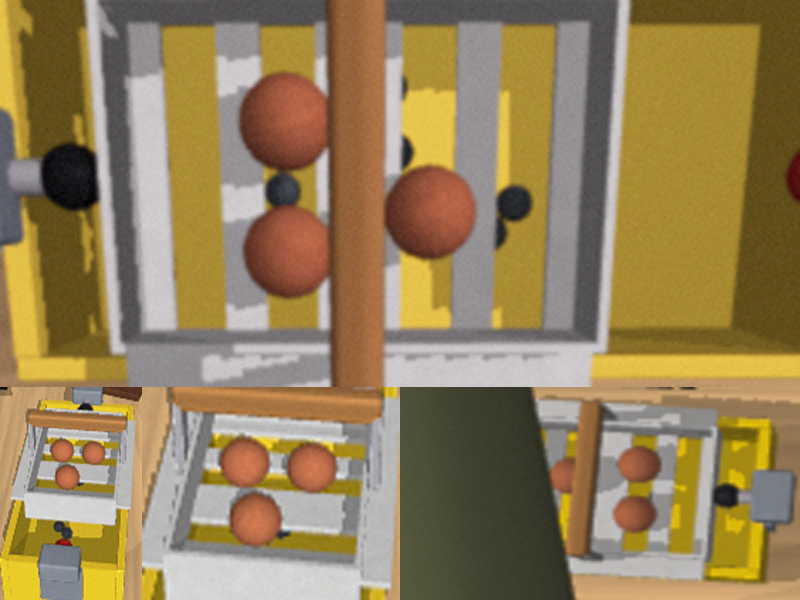

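Five beads show on the tub floor: (405,85), (405,150), (285,190), (513,203), (497,235). All the strips are clear. The sixth is probably hidden under the handle/middle strip, so I shift the sieve by ~30 mm and check once more.

>>> servo_tool([
  [0, 0, 0, 0, -0.001, -0.04, 1],
  [0, 0, 0, 0, 0, -0.04, 1],
  [0, 0, 0, 0.03, 0, 0, 1],
  [0, 0, 0, 0.04, 0, 0, 1],
  [0, 0, 0, 0.03, 0, 0, 1],
  [0, 0, 0, 0, 0, 0, 0],
  [0, 0, 0, 0, 0, 0, 0],
  [0, 0, 0, 0, 0, 0, 0],
  [0, 0, 0, 0, 0, 0, 0],
  [0, 0, 0, 0, 0, 0, 0],
])

```text
clock: 27.5
tcp_pos: [501.5, 159.4, 135.5]
ee_rot: [0.483, 1.568, 0.444]
contact_force: [-1.0, 0.4, 0.5]
gripper_width: 0.634
```

>>> servo_tool([
  [0, 0, 0, 0, 0, 0, 0],
  [0, 0, 0, 0, 0, 0, 0],
  [0, 0, 0, 0, 0, 0, 0],
  [0, 0, 0, 0, 0, 0, 0],
  [0, 0, 0, 0, 0.015, 0, 0],
  [0, 0, 0, 0, 0.016, 0, 0],
  [0, 0, 0, 0, 0, 0, 1],
  [0, 0, 0, 0, 0, 0, 1],
  [0, 0, 0, 0, 0, 0, 1],
  [0, 0, 0, 0, 0, 0, 1],
])

```text
clock: 28.5
tcp_pos: [501.8, 189.8, 134.0]
ee_rot: [1.709, 1.571, 1.669]
contact_force: [-0.0, 0.1, 0.7]
gripper_width: 0.437
```

>>> servo_tool([
  [0, 0, 0, -0.03, 0, 0, 1],
  [0, 0, 0, -0.04, 0, 0, 1],
  [0, 0, 0, -0.03, 0, 0, 1],
  [0, 0, 0, 0, 0, 0.04, 1],
  [0, 0, 0, 0, 0, 0.04, 1],
  [0, 0, 0, 0, 0, 0, 1],
  [0, 0, 0, 0, 0, 0, 1],
  [0, 0, 0, 0, 0, 0, 1],
  [0, 0, 0, 0, 0, 0, 1],
  [0, 0, 0, 0, 0, 0, 1],
])

```text
clock: 29.5
tcp_pos: [581.1, 187.2, 234.6]
ee_rot: [1.106, 1.57, 1.067]
contact_force: [0.4, 0.3, 0.5]
gripper_width: 1.001
```

Run:
```python
from h import *
s=arm.get_state();print(s["clock"],np.round(s["tcp_pos"],1))
T=wristT();im=arm.grab_frame("wrist")[...,::-1].copy();cv2.imwrite("pics/w9.png",im)
for c,i,TT,(u0,u1,v0,v1) in(("wrist",im,T,(150,420,0,180)),):
    m=np.zeros(i.shape[:2],np.uint8)
    m[v0:v1,u0:u1]=((i.max(2)<80)&(i.max(2).astype(int)-i.min(2)<22))[v0:v1,u0:u1]
    n,l,st,ce=cv2.connectedComponentsWithStats(m)
    for k in range(1,n):
        if st[k,4]>4: print(c,ce[k].round(0),st[k,2:5],ray(c,ce[k],12,TT)[0,:2].round(0),ray(c,ce[k],66,TT)[0,:2].round(0))
    for r in arm.trace("ball0_center",c): print(c,"ball",round(r["score"],2),np.round(r["rect"]))
```

```text
29.5 [581.1 187.2 234.6]
wrist [214.  47.] [ 7  6 17] [440. 122.] [450. 132.]
wrist [224.  47.] [3 7 7] [440. 132.] [450. 141.]
wrist [243.  46.] [3 5 6] [440. 151.] [450. 157.]
wrist [278.  46.] [3 6 9] [441. 185.] [451. 186.]
wrist [333.  45.] [6 3 7] [443. 238.] [452. 231.]
wrist [352.  46.] [5 3 6] [444. 257.] [454. 247.]
wrist [363.  47.] [3 4 5] [445. 267.] [455. 256.]
wrist [219.  50.] [3 3 6] [442. 127.] [452. 136.]
wrist [382.  51.] [ 6  6 11] [450. 286.] [459. 272.]
wrist [378.  54.] [3 3 6] [452. 282.] [461. 269.]
wrist [379.  58.] [5 4 6] [456. 284.] [464. 270.]
wrist [200.  59.] [3 3 5] [450. 108.] [459. 120.]
wrist [197.  63.] [4 6 8] [453. 105.] [462. 117.]
wrist [382.  67.] [5 4 8] [464. 287.] [471. 273.]
wrist [380.  71.] [4 3 5] [468. 285.] [474. 271.]
wrist [202. 103.] [2 5 5] [491. 105.] [494. 118.]
wrist [151. 110.] [ 4 17 54] [496.  53.] [498.  73.]
wrist [225. 114.] [ 12  12 113] [503. 128.] [504. 137.]
wrist [199. 120.] [2 5 5] [508. 101.] [508. 114.]
wrist [200. 131.] [2 3 5] [519. 101.] [518. 114.]
wrist [201. 147.] [2 4 5] [535. 100.] [532. 113.]
wrist [257. 154.] [ 5  5 16] [544. 158.] [539. 163.]
wrist ball 0.62 [263.  86.  39.  41.]
```

```bash
python3 - <<'E'
import cv2
im=cv2.imread("pics/w9.png")
cv2.imwrite("pics/c9.png",cv2.resize(im[40:185,150:430],(800,414),interpolation=cv2.INTER_CUBIC))
E
python3 - <<'E'
import cv2,numpy as np
im=cv2.imread("pics/w9.png").astype(int)
mx=im.max(2);sat=mx-im.min(2)
# y=yellow(sat), W=white/grey light, g=grey mid, #=dark neutral
for v in range(136,172):
    print(v,''.join('y' if sat[v,u]>60 else '#' if mx[v,u]<80 else 'g' if mx[v,u]<125 else 'W' for u in range(215,310)))
E
```

```text
136 WWWWWyyyyyyyyyyyyyyyyyyyWWWWWWWgggyyyyyyyyyyyyyyyyyyyyyyyyyyyyyyyggyyyyyyyyyyyyyyyyyyyWWWWgy##g
137 WWWWWyyyyyyyyyyyyyyyyyyyWWWWWWWggggyyyyyyyyyyyyyyyyyyyyyyyyyyyyyyygyyyyyyyyyyyyyyyyyyyWWWWyyyg#
138 WWWWWyyyyyyyyyyyyyyyyyyyWWWWWWWgggggyyyyyyyyyyyyyyyyyyyyyyyyyyyyyygyyyyyyyyyyyyyyyyyyyWWWWyyyyy
139 WWWWWWyyyyyyyyyyyyyyyyyyWWWWWWWggggyyyyyyyyyyyyyyyyyyyyyyyyyyyyyyggyyyyyyyyyyyyyyyyyyyWWWWyyyyy
140 WWWWWWyyyyyyyyyyyyyyyyyyWWWWWWWWgggyyyyyyyyyyyyyyyyyyyyyyyyyyyyyyggyyyyyyyyyyyyyyyyyyyWWWWyyyyy
141 WWWWWWyyyyyyyyyyyyyyyyyyWWWWWWWWgggyyyyyyyyyyyyyyyyyyyyyyyyyyyyyyggyyyyyyyyyyyyyyyyyyyWWWWyyyyy
142 WWWWWWyyyyyyyyyyyyyyyyyyWWWWWWWWgggyyyyyyyyyyyyyyyyyyyyyyyyyyyyyWggyyyyyyyyyyyyyyyyyyyWWWWyyyyy
143 WWWWWWyyyyyyyyyyyyyyyyyyWWWWWWWWWgggggyyyyyyyyyyyyyyyyyyyyyyyyyyWggyyyyyyyyyyyyyyyyyyWWWWWyyyyy
144 WWWWWWyyyyyyyyyyyyyyyyyyWWWWWWWWWgggggyyyyyyyyyyyyyyyyyyyyyyyyyWWggyyyyyyyyyyyyyyyyyyWWWWWyyyyy
145 WWWWWWyyyyyyyyyyyyyyyyyyWWWWWWWWWWgggggyyyyyyyyyyyyyyyyyyyyyyyWWWggyyyyyyyyyyyyyyyyyyWWWWWyyyyy
146 WWWWWWyyyyyyyyyyyyyyyyyyWWWWWWWWWWggggygyyyyyyyyyyyyyyyyyyyyyyWWWggyyyyyyyyyyyyyyyyyyWWWWWyyyyy

[... 1799 characters left out ...]

165 WWWWWWWWWWWWWWWWWWWWWWWWWWWWWWWWWWWWWWWWWWWWWWWWWWWWWWWWWWWWWWWWWggyyyyyyyyyyyyyyyyyyWWWWWyyyyW
166 WWWWWWgggggggggggggggggggWWWWWWWWWWWWWWWWggggggggggggggggggWWWWWWggyyyyyyyyyyyyyyyyyyWWWWWWWWWg
167 gggggggggggggggggggggggggggggggggggggggggggggggggggggggggggggggggggyyyyyyyyyyyyyyyyyyWggggggggg
168 gggggggggggggggggggggggggggggggggggggggggggggggggggggggggggggggggggyyyyyyyyyyyyyyyyyyWggggggggg
169 gggggggggggggggggggggggggggggggggggggggggggggggggggggggggggggggggggyyyyyyyyyyyyyyyyyyWggggggggg
170 gggggggggggggggggggggggggggWWWWWWWWgWWWWWWWWWgWWWWWgWWWWWWWWWWWWgggyyyyyyyyyyyyyyyyyyWWWWWWWWWW
171 WgggWgWWWWWgWWWWWWgggWWWWWWWWWWWWWWWWWWWWWWWWWWWWWWWWWWWWWWWWWWWWggyyyyyyyyyyyyyyyyyyWWWWWWWWWW
```

The sixth bead shows at about (540,155), cleanly cut off by the strip's edge, so it is below the sieve floor in the tub. All six are in. I regrip and lift.

>>> servo_tool([
  [0, 0, 0, 0, 0, -0.04, 1],
  [0, 0, 0, 0, 0, -0.04, 1],
  [0, 0, 0, 0.03, 0, 0, 1],
  [0, 0, 0, 0.04, 0, 0, 1],
  [0, 0, 0, 0.03, 0, 0, 1],
  [0, 0, 0, 0, 0, 0, 0],
  [0, 0, 0, 0, 0, 0, 0],
  [0, 0, 0, 0, 0, 0, 0],
  [0, 0, 0, 0, 0, 0, 0],
  [0, 0, 0, 0, 0, 0, 0],
], grip_force=30)

```text
clock: 30.6
tcp_pos: [502.7, 190.4, 135.5]
ee_rot: [0.518, 1.568, 0.479]
contact_force: [-0.4, 0.3, 0.5]
gripper_width: 0.63
```

>>> servo_tool([
  [0, 0, 0, 0, 0, 0, 0],
  [0, 0, 0, 0, 0, 0, 0],
  [0, 0, 0, 0, 0, 0, 0],
  [0, 0, 0, 0, 0, 0, 0],
  [0, 0, 0, -0.005, 0, 0, 0],
  [0, 0, 0, -0.01, 0, 0, 0],
  [0, 0, 0, -0.015, 0, 0, 0],
  [0, 0, 0, -0.015, 0, 0, 0],
  [0, 0, 0, -0.015, 0, 0, 0],
  [0, 0, 0, -0.015, 0, 0, 0],
])

```text
clock: 31.6
tcp_pos: [501.7, 189.9, 210.3]
ee_rot: [-0.592, 1.571, -0.632]
contact_force: [0.0, -0.6, -5.1]
gripper_width: 0.156
```

>>> servo_tool([
  [0, 0, 0, -0.015, 0, 0, 0],
  [0, 0, 0, -0.01, 0, 0, 0],
  [0, 0, 0, -0.005, 0, 0, 0],
  [0, 0, 0, 0, -0.005, 0, 0],
  [0, 0, 0, 0, -0.012, 0, 0],
  [0, 0, 0, 0, -0.02, 0, 0],
  [0, 0, 0, 0, -0.025, 0, 0],
  [0, 0, 0, 0, -0.025, 0, 0],
  [0, 0, 0, 0, -0.025, 0, 0],
  [0, 0, 0, 0, -0.025, 0, 0],
])

```text
clock: 32.6
tcp_pos: [495.4, 50.7, 238.2]
ee_rot: [-2.694, 1.569, -2.735]
contact_force: [0.4, -0.8, -4.7]
gripper_width: 0.155
```

>>> servo_tool([
  [0, 0, 0, 0, -0.025, 0, 0],
  [0, 0, 0, 0, -0.025, 0, 0],
  [0, 0, 0, 0, -0.025, 0, 0],
  [0, 0, 0, 0, -0.025, 0, 0],
  [0, 0, 0, 0, -0.025, 0, 0],
  [0, 0, 0, 0, -0.025, 0, 0],
  [0, 0, 0, 0, -0.025, 0, 0],
  [0, 0, 0, 0, -0.025, 0, 0],
  [0, 0, 0, 0, -0.018, 0, 0],
  [0, 0, 0, 0, -0.01, 0, 0],
])

```text
clock: 33.6
tcp_pos: [485.7, -177.7, 238.4]
ee_rot: [-2.712, 1.569, -2.755]
contact_force: [0.1, -0.8, -5.7]
gripper_width: 0.157
```

>>> servo_tool([
  [0, 0, 0, 0, -0.005, 0.002, 0],
  [0, 0, 0, 0.008, -0.004, 0, 0],
  [0, 0, 0, 0.015, 0, 0, 0],
  [0, 0, 0, 0.02, 0, 0, 0],
  [0, 0, 0, 0.02, 0, 0, 0],
  [0, 0, 0, 0.02, 0, 0, 0],
  [0, 0, 0, 0.02, 0, 0, 0],
  [0, 0, 0, 0.015, 0, 0, 0],
  [0, 0, 0, 0.01, 0, 0, 0],
  [0, 0, 0, 0.006, 0, 0, 0],
])

```text
clock: 34.6
tcp_pos: [488.3, -182.7, 103.4]
ee_rot: [2.912, 1.569, 2.874]
contact_force: [-1.0, 0.3, -4.9]
gripper_width: 0.157
```

Run:
```python
from h import *
T=wristT();arm.grab_frame("wrist");im=arm.grab_frame("side");s=arm.get_state();print(s["clock"],np.round(s["tcp_pos"],1),np.round(s["contact_force"],1))
for c in("wrist","side"):
  for r in arm.trace("ball0_center",c): print(c,"ball",round(r["score"],2),np.round(r["rect"]))
for r in arm.trace("board","wrist"): print("board",round(r["score"],2),np.round(r["rect"]))
```

```text
34.7 [ 488.4 -183.2  104.1] [-0.  -0.6 -5. ]
wrist ball 0.68 [249. 205.  43.  52.]
board 0.86 [298. 145. 328. 208.]
board 0.48 [248. 251.  11.  19.]
```

>>> servo_tool([
  [0, 0, 0, 0.003, 0, 0, 0],
  [0, 0, 0, 0.003, 0, 0, 0],
  [0, 0, 0, 0.002, 0, 0, 0],
  [0, 0, 0, 0.001, 0, 0, 0],
  [0, 0, 0, 0.001, 0, 0, 0],
  [0, 0, 0, 0.001, 0, 0, 0],
  [0, 0, 0, 0, 0, 0, 0],
  [0, 0, 0, 0, 0, 0, 0],
  [0, 0, 0, 0, 0, 0, 0],
  [0, 0, 0, 0, 0, 0, 0],
])

```text
clock: 35.85
tcp_pos: [489.7, -183.8, 99.2]
ee_rot: [1.104, 1.568, 1.065]
contact_force: [-13.5, 5.3, 31.4]
gripper_width: 0.156
```

Contact came early (31 N at z=99), so the sieve hangs slightly pitched in the grip. I ease the grip to let it settle flat.

>>> servo_tool([
  [0, 0, 0, -0.001, 0, 0, 0],
  [0, 0, 0, -0.001, 0, 0, 0],
  [0, 0, 0, 0, 0, 0, 0],
  [0, 0, 0, 0, 0, 0, 0],
  [0, 0, 0, 0, 0, 0, 0],
  [0, 0, 0, 0, 0, 0, 0],
  [0, 0, 0, 0, 0, 0, 0],
  [0, 0, 0, 0, 0, 0, 0],
  [0, 0, 0, 0, 0, 0, 0],
  [0, 0, 0, 0, 0, 0, 0],
], grip_force=6)

```text
clock: 36.85
tcp_pos: [490.4, -183.9, 98.3]
ee_rot: [0.197, 1.568, 0.158]
contact_force: [-3.2, 2.1, 9.8]
gripper_width: 0.16
```

>>> servo_tool([
  [0, 0, 0, 0, 0, 0, 0],
  [0, 0, 0, 0, 0, 0, 0],
  [0, 0, 0, 0, 0, 0, 0],
  [0, 0, 0, 0, 0, 0, 0],
  [0, 0, 0, 0, 0, 0, 0],
  [0, 0, 0, 0, 0, 0, 0],
  [0, 0, 0, 0, 0, 0, 0],
  [0, 0, 0, 0, 0, 0, 0],
  [0, 0, 0, 0, 0, 0, 0],
  [0, 0, 0, 0, 0, 0, 0],
], grip_force=3)

```text
clock: 37.85
tcp_pos: [489.2, -183.8, 96.0]
ee_rot: [-0.34, 1.57, -0.38]
contact_force: [3.9, -0.3, 2.7]
gripper_width: 0.158
```

Run:
```python
from h import *
T=wristT();im=arm.grab_frame("wrist")[...,::-1].copy();cv2.imwrite("pics/w10.png",im)
s=arm.get_state();print(s["clock"],np.round(s["tcp_pos"],1),np.round(s["contact_force"],1),np.round(s["wrist_torque"],2))
w=((im.min(2)>120)&(im.max(2).astype(int)-im.min(2)<25)).astype(np.uint8)
n,l,st,ce=cv2.connectedComponentsWithStats(w);print([st[k].tolist() for k in range(1,n) if st[k,4]>300])
a=cv2.imread("pics/w9.png")
```

```text
37.9 [ 489.2 -183.8   96. ] [4.9 0.6 2.6] [ 0.08 -0.92 -0.04]
[[145, 128, 284, 121, 18731], [241, 290, 62, 11, 442]]
```

>>> servo_tool([
  [0, 0, 0, 0, 0, 0, 0.3],
  [0, 0, 0, 0, 0, 0, 1],
  [0, 0, 0, 0, 0, 0, 1],
  [0, 0, 0, 0, 0, 0, 1],
  [0, 0, 0, 0, 0, 0, 1],
  [0, 0, 0, -0.01, 0, 0, 1],
  [0, 0, 0, -0.03, 0, 0, 1],
  [0, 0, 0, -0.04, 0, 0, 1],
  [0, 0, 0, -0.04, 0, 0, 1],
  [0, 0, 0, -0.03, 0, 0, 1],
])

```text
clock: 38.9
tcp_pos: [489.5, -184.2, 249.6]
ee_rot: [-0.074, 1.568, -0.114]
contact_force: [0.3, -0.7, 0.5]
gripper_width: 0.962
```

>>> servo_tool([
  [0, 0, 0, 0, 0, 0.04, 1],
  [0, 0, 0, 0, 0, 0.04, 1],
  [0, 0, 0, 0, 0, 0, 1],
  [0, 0, 0, 0, 0, 0, 1],
  [0, 0, 0, 0, 0, 0, 1],
  [0, 0, 0, 0, 0, 0, 1],
  [0, 0, 0, 0, 0, 0, 1],
  [0, 0, 0, 0, 0, 0, 1],
  [0, 0, 0, 0, 0, 0, 1],
  [0, 0, 0, 0, 0, 0, 1],
])

```text
clock: 39.9
tcp_pos: [568.8, -186.9, 246.2]
ee_rot: [0.6, 1.57, 0.561]
contact_force: [0.2, 0.6, 1.0]
gripper_width: 1.001
```

Run:
```python
from h import *
T=wristT();im=arm.grab_frame("wrist")[...,::-1].copy();cv2.imwrite("pics/w11.png",im)
s=arm.get_state();print(s["clock"],np.round(s["tcp_pos"],1),np.round(s["contact_force"],1),round(float(s["gripper_width"]),2))
c0=np.array([489,-184,14.]);a=np.radians(-2.27);Rz=np.array([[np.cos(a),-np.sin(a),0],[np.sin(a),np.cos(a),0],[0,0,1]])
def H(nm,lo,hi):
    return
# predicted handle-top corners for flat pose and measured brown bar
print("pred bar ends",proj("wrist",np.array([[58,7,94],[58,-7,94],[-58,7,94],[-58,-7,94]])@Rz.T+c0,T).round(0).tolist())
print("pred rim corners",proj("wrist",np.array([[52,77,40],[52,-77,40],[-52,77,40],[-52,-77,40]])@Rz.T+c0,T).round(0).tolist())
hsv=cv2.cvtColor(im,cv2.COLOR_BGR2HSV)
w=((im.min(2)>110)&(hsv[...,1]<40)).astype(np.uint8);w[250:]=0
n,l,st,ce=cv2.connectedComponentsWithStats(w)
k=1+st[1:,4].argmax();print("white",st[k])
br=((hsv[...,0]>5)&(hsv[...,0]<20)&(hsv[...,1]>120)&(hsv[...,2]>90)).astype(np.uint8);br[250:]=0
n,l,st,ce=cv2.connectedComponentsWithStats(br)
for k in range(1,n):
    if st[k,4]>150: print("brown",st[k],ce[k].round(0))
top=arm.grab_frame("top");cv2.imwrite("pics/top11.png",top[...,::-1])
arm.grab_frame("side")
for c in("wrist","top","side"):
  for t in("ball0_center","sieve","bead0_center","bowl_mid","mug_mid","ladle_grip"):
    if c!="wrist" or t=="ball0_center":
      for r in arm.trace(t,c)[:3]: print(c,t,round(r["score"],2),np.round(r["rect"]))
```

```text
39.95 [ 568.8 -186.9  246.1] [0.1 0.5 0.3] 1.0
pred bar ends [[294.0, 181.0], [277.0, 181.0], [295.0, 25.0], [276.0, 25.0]]
pred rim corners [[365.0, 165.0], [207.0, 165.0], [372.0, 48.0], [200.0, 49.0]]
white [ 201   35   78  147 5929]
brown [209   0  51  16 188] [234.   6.]
brown [ 250   30   74  153 4358] [283. 109.]
wrist ball0_center 0.69 [264.  95.  32.  35.]
top sieve 0.72 [143. 314.  90.  91.]
top sieve 0.6 [332. 218.  46.  64.]
top bead0_center 0.66 [359.  95.  46.  46.]
top bowl_mid 0.67 [112. 204.  26.  25.]
top bowl_mid 0.63 [157.  94.  65.  66.]
top ladle_grip 0.9 [265. 117.  86.  17.]
side ball0_center 0.62 [312. 202.  12.  16.]
side ball0_center 0.25 [303. 218. 102.  58.]
side sieve 0.89 [302. 204.  65.  54.]
side sieve 0.75 [427. 360. 126. 109.]
side bead0_center 0.71 [189. 254.  30.  56.]
side bead0_center 0.39 [310. 319.   6.   8.]
side bead0_center 0.3 [279. 365.  28.  41.]
side bowl_mid 0.57 [133. 319.  86.  80.]
side mug_mid 0.72 [310. 318.   6.   4.]
side mug_mid 0.55 [197. 184.  37.  48.]
side mug_mid 0.42 [278. 365.  23.  42.]
side ladle_grip 0.93 [188. 253.  30.  58.]
```

Run:
```python
from h import *
im=cv2.imread("pics/w11.png");h=cv2.cvtColor(im,cv2.COLOR_BGR2HSV)
for v in range(20,190,5): print(v,''.join('b' if (5<h[v,u,0]<20 and h[v,u,1]>120 and h[v,u,2]>120 and h[v,u,0]>9) else 'r' if (h[v,u,0]<=9 and h[v,u,1]>110 and h[v,u,2]>70) else 'W' if h[v,u,1]<45 and h[v,u,2]>90 else '.' for u in range(190,385,2)))
top=cv2.imread("pics/top11.png");i=top[172:245,108:250]
m=((i.max(2)<95)&(i.max(2).astype(int)-i.min(2)<32)).astype(np.uint8)
n,l,st,ce=cv2.connectedComponentsWithStats(m)
for k in range(1,n):
    if st[k,4]>8: p=ce[k]+[108,172];print(p.round(0),st[k,2:5],ray("top",p,12)[0,:2].round(0))
```

```text
20 ........rrrrrrrrrrrrrr.rrrrrrrrr..rrrrrrrrr.r..rr.rrrrrrrrrrrrrr.r.rrrrr.r.rrrr.b.................
25 ........rrrrrrr.rrrrrr.r.rrrrrrrrrrrrr.rr.rr.rrrrrrrrrr.rrr.rrr.rrrrrrrr...rrrrr.rrrr..r.b........
30 .......rrrrrrrrrr.rrr..rrrrrrrrrrr.rrrr.rrrrr.r.....rrrrr.rrrrrrrrrr.rrr..rrr.rrrrr.rrrr..rr.rr...
35 ........WWWWWWWWWWWWWWWWWWWWWWWWWWWWWWWWWWWW.bbbbbbbbWWWWWWWWWWWWWWWWWWWWWWWWWWWWWWWWWWWWWrrrrrrrr
40 ......r.WWWWWWWWWWWWWWWWWWWWWWWWWWWWWWWWWWWW.bbbbbbbbWWWWWWWWWWWWWWWWWWWWWWWWWWWWWWWWWWWWWrrrrrr.r
45 ......r.WWWWWWWWWWWWWWWWWWWWWWWWWWWWWWWWWWWW.bbbbbbbbWWWWWWWWWWWWWWWWWWWWWWWWWWWWWWWWWWWW.rrrrrrr.
50 ........WWWWWWWWWWWWWWWWWWWWWWWWWWWWWWWWWWWW.bbbbbbbbWWWWWWWWWWWWWWWWWWWWWWWWWWWWWWWWWWWW.rrr.rrrr
55 ......WWWWWWWWWWWWWWWWWWWWWWWWWWWWWWWWWWWWWW.bbbbbbbbWWWWWWWWWWWWWWWWWWWWWWWWWWWWWWWWWWWWWW.rrrrrr
60 ......WWW...W.W.W...W.W.WWW.WWW..WWW..WW..WW.bbbbbbbbWWWWWWWW.WWWWWWWWWWWWWWWWWWWWWWW..W.WW.rrr.rr
65 ......WWWWWWWWWWW........WWWWWWWW........WWW.bbbbbbbbWWW........WWWWWWWW........WWWWWW.W.WW.r..rrr
70 ......WWW..WWWWWW.........WWWWWWW........WWW.bbbbbbbbWWW........WWWWWWWW.....
[... 2000 characters left out ...]
WWWWWWWWWWWWWWWWWWWWWW.bbbbbbb.WWWWWWWWWWWWWWWWWWWWWWWWWWWWWWWWWr...........
175 ...........WWWWWWWWWWWWWWWWWWWWWWWWWWWWWWWWWWbbbbbbb.WWWWWWWWWWWWWWWWWWWWWWWWWWWWWWWWWb...........
180 ............WWWWWWWWWWWWWWWWWWWWWWWWWWWWWWWWW.bbbbbb.WWWWWWWWWWWWWWWWWWWWWWWWWWWWWWWWW............
185 ..............rrrr....rr...rrr...r.....................rr.r.r...rrrrrrrrrrrr..r..rr...............
[191. 194.] [ 5  5 20] [540. 156.]
[111. 204.] [ 7 19 63] [515. 334.]
[166. 205.] [10 10 47] [516. 210.]
[247. 212.] [ 3 17 18] [504.  28.]
[225. 210.] [ 9  8 54] [506.  78.]
[203. 211.] [ 5  5 19] [502. 127.]
[184. 216.] [ 6  5 20] [490. 170.]
[240. 221.] [ 6  4 13] [482.  44.]
[184. 227.] [ 5  5 22] [467. 168.]
```

```bash
python3 -c "
from workcell import arm
print(arm.job_done())"
```

```text
the job is handed in; nothing more can be done
None
```

The job is handed in. The sieve is on the board with the three ceramic balls, and all six steel beads are in the tub. No verdict was reported.

**What I did:** I gripped the sieve by its handle and pressed it first on the red stop and then on the black, five to six full cycles with brisk shaking in between. I let go twice along the way to look for the beads. Once all six were accounted for, I lifted the sieve, set it on the board, eased the grip and let go. The arm's clock stood at about 40 s of the 61 s allowed.

**Last checks:**
- **Beads:** The top picture shows dark spots on the tub floor for all six, two of them touching and merged into one spot.
- **Balls:** The wrist picture shows three ball-sized patches in the sieve.
- **Sieve position:** In the wrist picture the handle and sieve edges lie within about 5 pixels of where a flat sieve near the board's middle should appear. That puts it about 5 mm off the middle.
- **Bystanders:** The bowl and the spoon were found again where they started. The mug came up only in the side picture, near its old place, and the network's reports for it were mixed.

**What disagreed or stayed unsure:**
- **Touchdown:** It came about 5 mm early at about 31 N, most likely because the sieve hung slightly tilted in the grip. After I eased the grip it settled to about the expected height.
- **Knock force:** Readings at the end of brisk strokes were unclear because of rail friction. I judged the presses from the slow approaches and two contact pictures.
- **Pictures:** The twelve-picture limit was used up before the lift, so everything from the lift onward was checked by numbers only.

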